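# Clip the telescopic window squeegee into its fork stand and draw out its handle

### The arm

A 6-joint arm with a two-finger parallel gripper is mounted at the origin on a cart in front of the work surface, level with it; the furniture and walls round the work are solid. World frame = base frame: x ahead of the robot, y to its left, z up, the work surface at z = 0. Lengths are in m, angles in rad, forces in N, time in s.
With the tool pointing down it reaches from about 0.2 to 0.875 m from the base axis. Payload 3.4 kg.
Tool frame: the origin (TCP) lies between the finger pads, 19 mm behind the fingertips; this is the grasp point; z points along the fingers, y is the line along which they close (so a half turn about z gives the same grasp; the last joint's range is limited). The gripper opens to 94 mm and grips with 3 to 60 N. Pads are 16 mm wide; open, the fingers measure 119 mm over their backs; the gripper's body (75 mm by 177 mm) begins 78 mm behind the grasp point.
Start: joints at [-1.416, 0.276, 1.505, -0, 1.361, -0.121], TCP at [0.157, -0.553, 0.224] pointing down, gripper open.
Joint ranges: [-2.89, 2.89], [-0.75, 2.08], [0.22, 2.7], [-1.18, 4.32], [0.11, 2.71], [-2.7, 2.7]. Speed limits (rad/s): [2.57, 2.57, 3.14, 3.14, 3.14, 3.14].

### API

Orientations are given as a unit quaternion [x, y, z, w].
In Python, from station import observe, optics, hand_in, finder gives the robot as it stands.
- The arm moves only by the tool move_arm, never from a script. Its argument "targets" is a list of rows, each an object with "claw": the closure, from 0 (fully open) to 1 (shut); "translation": the shift along the tool's x, y, z in m, a list of three; "roll": the turn about the tool's z in degrees. A call has 1 to 20 rows; each row is the pose to reach, as a shift and turn from the pose commanded when the call began, along the tool's axes at that moment; what a row does not reach only later rows make up. A row lasts 1/8 s, in which the tool goes at most 62.5 mm and 10.7 degrees, less where a joint would pass 70% of its speed; a pose out of reach is approached as far as the arm can. A call with a gripper value outside its range is refused whole. The fingers move at their own pace and stop on an object; "newtons" is the grip in N (left out, the last holds). Time passes only in rows, so rows that repeat a pose let the fingers close. It gives the time, the measured TCP pose, the force, the opening and the grip force at its end, in the units of the state.
- observe(): the state, without advancing time (a new reading comes with each control period).
- optics.snapshot(name): name is "scene" or "top"; returns a dict with "pixels" (400x640x3 uint8, blue, green, red), "K" (3x3 intrinsics, pixels), "position" and "rotation" of the camera in the world. Camera axes: x right, y up, looking along -z (the intrinsics and any distortion apply to the point x, -y, -z); pixel columns grow to the right and rows downward; lengths in m; the calibration is good to about 2 mm. A picture is of the moment at which its call begins. There is no depth.
- hand_in(): hands the job in; it is judged then, once.
Trained networks look in the newest picture that a camera, given by its name, has taken for a name from the list of things; names that differ only in an ending like _2 or _b are one class to them, and where a whole thing is asked for, a point or a joint stands for the part that bears it (a point fixed in the world has none). Each returns a list of dicts, best first, with "conf" (0 to 1); they miss things now and then, are a little off and sometimes report something else, mostly with a low value. They report only what shows in the picture. A call takes as long as a camera call.
- finder.look_for(camera, target): "location" ([x, y, z] in m, in world coordinates, good to about 4 mm: the middle of the surface that is visible of it).
- finder.tip_of(camera, target): "location" ([x, y, z] in m, in world coordinates, good to about 4 mm: a listed point, or the origin of a listed thing).
The state is a dict: "t": time; "joint_positions": joint angles; "dq": joint speeds; "joint_efforts": joint torques, N m; "ee_pos": TCP position; "eef_rot": TCP orientation; "wrist_force": force on the tool from outside, world axes, zero at the start; "moment": the same for the moment, N m; "grip_width": finger opening in m; "gripper_force": force on a finger pad.
Only numpy, scipy, OpenCV 4.12 (cv2) and the standard library are available. Lean on these libraries where they do the work, as an engineer would, in place of code of your own. Each camera call takes 0.05 s, during which the arm holds its last target. There are 200 camera calls.

### The job

Pick up the telescopic window squeegee and push its tube down past the orange sprung jaws of the blue fork stand until it sits home in both forks, its two black collars outside the forks. Then take the blue pull grip with its red button squeezed in, draw the handle out past the first stop to the second stop, its full length, and finish while still holding it there with the button squeezed, without letting go. Leave the other things on the worktop where they are.

Things in the scene. Friction and masses are not known exactly. Their poses are not given: they have to be found in the camera images.
- squeegee: Loose telescopic window squeegee, 0.27 kg, 320 mm long, lying with its axis 16 mm up, handle to the right. Origin: middle of its aluminium tube, on the axis; +x along the tube to the handle, z up as it lies. Tube 22 mm dia., x = -100 to 100 mm; square black collars 32 x 32 x 8 mm at x = -88 and 88; crossbar and blade 84 mm wide (y) at x -125 to -160. Carry it by the bare tube between the collars.
- pull_grip (a point): Middle of the blue pull grip, on the tube's axis, 130 mm from the tube's middle when pushed in; axes as the squeegee's; moves along +x. Grip 52 mm long (x), 26 wide (y), 30 high (z), black end plate. Red button 30 x 18 mm, centred here, stands 6 mm proud of the -y side: fingers closing along y squeeze it in (width 32 mm before, 26 to 27 with the button in).
- handle (a joint): How far the handle is drawn out (m): 0 pushed in (start), 0.045 first stop, 0.090 second stop, a solid end. A catch locks it at each stop while the button is out; with the button in it slides freely through the first stop against a light return spring (3 N at 0, 6 N at full length).
- button (a joint): How far the red button is pressed, in m: 0 out, 0.005 fully in; its spring needs 4 to 7 N. The catch is free above about 0.004.
- clip: Blue fork stand, fixed, on a dark foot 190 x 84 x 12 mm. Origin: underside centre; x along the clipped tube's axis, y across, z up. Two forks at x = -67 and 67 mm, each 20 mm thick (x), 66 wide, slot 25 wide open at the top; prongs reach 123 mm (-y side, flared lip) and 115 mm (+y) above the worktop. 114 mm free between the forks. The tube's collars go outside the forks with 7 mm play each way.
- clip_seat (a point): Where the middle of the tube's axis lies when home in both forks: 75 mm above the worktop, midway between the forks, axes as the stand's. The slots' floor is 11 mm below it.
- jaw_left (a joint): Orange sprung jaw of the fork at x = -67 mm, hinged on the +y prong (26 mm beside and 34 mm above the seat), sloping down over the slot. Rad: 0 closed (start), to about 0.5 as the tube coming down pushes it aside, back to 0 once the tube is home. Pushing past both takes 5 to 12 N; over the last 10 mm they snap over, press the tube down (15 N) and keep it in.
- jaw_right (a joint): The same jaw on the fork at x = +67 mm; angle in rad, 0 closed, grows as it is pushed aside.
- lemon: Yellow lemon, 78 x 55 x 56 mm, loose on the worktop to the right; a bystander. Origin: underside centre.
- garlic: Garlic bulb, 60 x 57 x 58 mm, loose on the worktop to the right; a bystander. Origin: underside centre.
- tin: Small food tin, 58 mm in diameter, 72 mm high, loose on the worktop to the left; a bystander. Origin: underside centre.

How it is judged:
On the way, in this order (a step that is already met when the one before it is completed fails the run):
1. the squeegee's tube sits home in both forks with both jaws closed over it, its handle still pushed in (z of squeegee in the frame of clip_seat between -0.004 and 0.004 m and distance between squeegee and clip_seat below 0.014 m and angle between the x axis of squeegee and the x axis of clip, either way round below 0.07 rad and value of joint each of jaw_left, jaw_right below 0.12 rad and value of joint handle below 0.012 m and value of joint button below 0.002 m), for 0.2 s.
2. the fingers squeeze the button in on the pull grip (value of joint button above 0.003 m and contact force between the fingers and squeegee above 2 N and distance between the grasp point and pull_grip below 0.04 m), for 0.05 s.
At the end, for the whole second after the job is handed in: Handle drawn out at least 83 of its 90 mm and held by the fingers on the pull grip (TCP within 40 mm, over 2 N), button in by over 3 mm; tube at rest home in both forks (axis -4 to +6 mm from seat height, middle within 14 mm, in line within 0.07 rad), both jaws under 0.15 rad (all of step 2 and value of joint handle above 0.083 m and z of squeegee in the frame of clip_seat between -0.004 and 0.006 m and distance between squeegee and clip_seat below 0.014 m and angle between the x axis of squeegee and the x axis of clip, either way round below 0.07 rad and value of joint each of jaw_left, jaw_right below 0.15 rad and linear speed of squeegee below 0.02 m/s); the arm keeps its last pose, push and grip.
It fails at once if a bystander (lemon, garlic or tin) is moved by more than 25 mm (distance of any of lemon, garlic, tin from where it was at the start of the episode above 0.025 m).
It also fails if it takes over 48 s, if anything falls off the work surface, if the arm or the gripper's body presses on something with over 40 N, if the wrist force passes 120 N, or if a joint passes its speed limit or range.

## Working session

There is one attempt and no reset: what is moved stays moved. The work goes in short steps, Python scripts to look and compute and a tool call to move; the robot and the scene stay as the last step left them, time stands still between calls to the robot, and variables do not carry over. Pictures are saved under pics/ and viewed, at most 10 in all, crops included, and the job is handed in when it is done.

Besides the shell and the picture viewer there is one more tool, called after "Request:" by a JSON object that holds its "api" and its "payload", one argument or row to a line. move_arm: Moves the arm, as the interface text tells. Its arguments: {"type":"object","properties":{"targets":{"type":"array","items":{"type":"object","properties":{"claw":{"type":"number"},"translation":{"type":"array","items":{"type":"number"}},"roll":{"type":"number"}}}},"newtons":{"type":"number"}},"required":["targets"]}

```bash
mkdir -p pics; python3 - <<'E'
from station import observe, optics, finder
import cv2
s=observe();print({k:s[k] for k in('t','ee_pos','eef_rot','grip_width','wrist_force')})
for c in('top','scene'):
    p=optics.snapshot(c);cv2.imwrite(f'pics/{c}0.png',p['pixels'])
    for n in('squeegee','pull_grip','clip','clip_seat','jaw_left','jaw_right','lemon','garlic','tin'):
        r=finder.tip_of(c,n)if not n.startswith('jaw') else finder.look_for(c,n)
        print(c,n,[([round(float(v),3) for v in d['location']],round(d['conf'],2)) for d in r[:2]])
print(observe()['t'])
E
```

```text
{'t': 0.0, 'ee_pos': array([ 0.15647136, -0.55275009,  0.22340155]), 'eef_rot': array([ 9.90505284e-01,  1.37471593e-01, -4.09541535e-05, -9.17577694e-04]), 'grip_width': 0.09366750800699351, 'wrist_force': array([-0.08497155, -0.23205229,  0.67907461])}
top squeegee [([0.655, 0.112, 0.019], 0.94)]
top pull_grip [([0.656, -0.016, 0.02], 0.49)]
top clip [([0.643, -0.26, -0.001], 0.67), ([0.443, 0.064, 0.002], 0.58)]
top clip_seat [([0.446, 0.068, 0.074], 0.62), ([0.541, 0.379, -0.001], 0.44)]
top jaw_left []
top jaw_right []
top lemon [([0.644, -0.261, 0.002], 0.7)]
top garlic [([0.609, -0.39, -0.0], 0.68)]
top tin [([0.541, 0.381, -0.002], 0.76)]
scene squeegee [([0.655, 0.116, 0.016], 0.96)]
scene pull_grip [([0.649, -0.013, 0.015], 0.76)]
scene clip [([0.443, 0.061, 0.001], 0.57)]
scene clip_seat [([0.441, 0.056, 0.072], 0.87), ([0.645, -0.262, 0.003], 0.72)]
scene jaw_left [([0.46, 0.055, 0.011], 0.67)]
scene jaw_right []
scene lemon [([0.643, -0.261, -0.0], 0.52)]
scene garlic [([0.44, 0.06, 0.076], 0.49)]
scene tin []
1.0
```

View pics/top0.png

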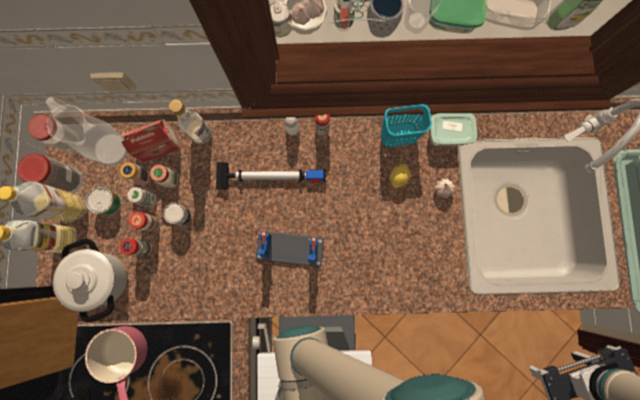

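View pics/scene0.png

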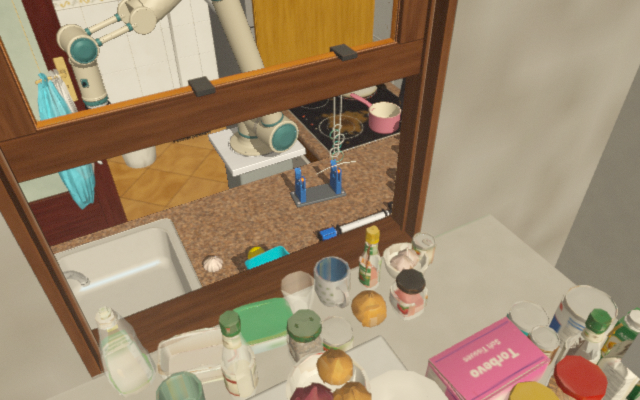

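The top view has the squeegee at about (217..326, 176), with its handle to the right (-y). The stand is at about (290, 248), slightly rotated, the lemon at (400, 176), the garlic at (444, 188) and the tin at (176, 213). I need a closer crop to get the axes.

```bash
python3 - <<'E'
import cv2
i=cv2.imread('pics/top0.png')[155:280,205:345]
cv2.imwrite('pics/crop0.png',cv2.resize(i,None,fx=4.8,fy=4.8,interpolation=cv2.INTER_CUBIC)[:, :])
E
```

```text
(no output)
```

View pics/crop0.png

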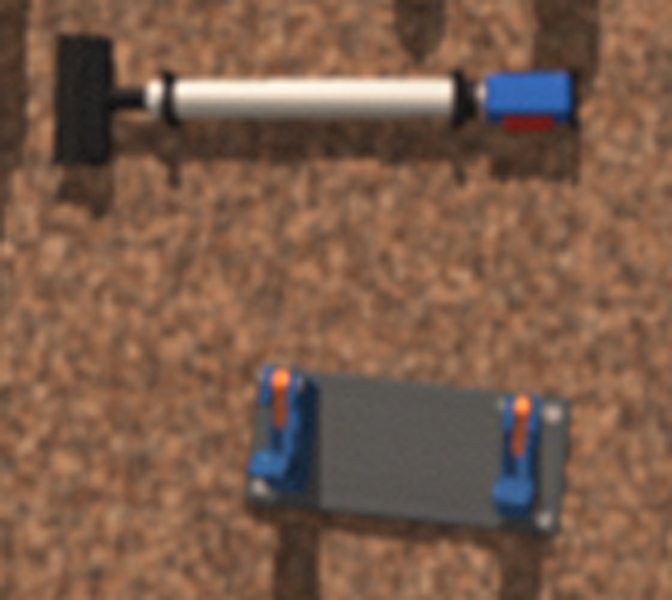

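The crop shows the tube axis nearly along -y, with collars at crop pixels (168, 98) and (461, 97). The button faces the robot. The orange jaw hinges are on the far prongs at (281, 380) and (522, 405). The visible foot corners are (568, 400), (553, 535) and (247, 505).

```bash
cat >h.py <<'E'
import numpy as np
from station import observe, optics, finder
def ray(p,uv,z):
    K=np.array(p['K']);R=np.array(p['rotation'])
    if R.shape!=(3,3):
        from scipy.spatial.transform import Rotation; R=Rotation.from_quat(R).as_matrix()
    d=np.linalg.inv(K)@[uv[0],uv[1],1];d=R@(d*[1,-1,-1]);c=np.array(p['position'])
    return c+d*(z-c[2])/d[2]
E
python3 - <<'E'
from h import *
p=optics.snapshot('top');print(p['position'],{k:(v if k!='pixels' else 0) for k,v in p.items() if k not in('position','rotation','K','pixels')})
f=lambda u,v,z:ray(p,(205+(u+.5)/4.8-.5,155+(v+.5)/4.8-.5),z)
for n,a in dict(collL=(168,98,.02),collR=(461,97,.02),bar=(84,99,.02),grip=(530,97,.031),tr=(568,400,.012),br=(553,535,.012),bl=(247,505,.012),hL=(281,380,.112),hR=(522,405,.112),lipL=(270,465,.123),lipR=(513,493,.123)).items(): print(n,f(*a).round(4))
E
```

```text
[ 0.38954666 -0.02134299  1.21015486] {}
collL [0.6593 0.2041 0.02  ]
collR [0.6551 0.0253 0.02  ]
bar [0.66   0.2553 0.02  ]
grip [ 0.6515 -0.0168  0.031 ]
tr [ 0.4695 -0.0348  0.012 ]
br [ 0.3897 -0.0237  0.012 ]
bl [0.412 0.158 0.012]
hL [0.4779 0.124  0.112 ]
hR [ 0.4607 -0.0083  0.112 ]
lipL [0.4311 0.1288 0.123 ]
lipR [ 0.4127 -0.0025  0.123 ]
```

Request:
{"api": "move_arm", "payload": {
  "targets": [
    {"claw":0,"translation":[0.663,-0.506,0],"roll":-72.7},
    {"claw":0,"translation":[0.663,-0.506,0],"roll":-72.7},
    {"claw":0,"translation":[0.663,-0.506,0],"roll":-72.7},
    {"claw":0,"translation":[0.663,-0.506,0],"roll":-72.7},
    {"claw":0,"translation":[0.663,-0.506,0],"roll":-72.7},
    {"claw":0,"translation":[0.663,-0.506,0],"roll":-72.7},
    {"claw":0,"translation":[0.663,-0.506,0],"roll":-72.7},
    {"claw":0,"translation":[0.663,-0.506,0],"roll":-72.7},
    {"claw":0,"translation":[0.663,-0.506,0],"roll":-72.7},
    {"claw":0,"translation":[0.663,-0.506,0],"roll":-72.7},
    {"claw":0,"translation":[0.663,-0.506,0],"roll":-72.7},
    {"claw":0,"translation":[0.663,-0.506,0],"roll":-72.7},
    {"claw":0,"translation":[0.663,-0.506,0.04],"roll":-72.7},
    {"claw":0,"translation":[0.663,-0.506,0.08],"roll":-72.7},
    {"claw":0,"translation":[0.663,-0.506,0.12],"roll":-72.7},
    {"claw":0,"translation":[0.663,-0.506,0.12],"roll":-72.7}
  ]
}}

```text
t: 3.05
ee_pos: [0.6541, 0.1143, 0.1004]
eef_rot: [0.716, 0.698, -0.003, -0.003]
wrist_force: [0.1, 0.1, 0.3]
grip_width: 0.094
gripper_force: 0.0
```

Request:
{"api": "move_arm", "payload": {
  "newtons": 50,
  "targets": [
    {"claw":0,"translation":[0,0,0.04],"roll":0},
    {"claw":0,"translation":[0,0,0.076],"roll":0},
    {"claw":0,"translation":[0,0,0.079],"roll":0},
    {"claw":0,"translation":[0,0,0.079],"roll":0},
    {"claw":1,"translation":[0,0,0.079],"roll":0},
    {"claw":1,"translation":[0,0,0.079],"roll":0},
    {"claw":1,"translation":[0,0,0.079],"roll":0},
    {"claw":1,"translation":[0,0,0.079],"roll":0},
    {"claw":1,"translation":[0,0,0.079],"roll":0},
    {"claw":1,"translation":[0,0,0.079],"roll":0}
  ]
}}

```text
t: 4.3
ee_pos: [0.6567, 0.1141, 0.0251]
eef_rot: [0.716, 0.698, -0.0, -0.0]
wrist_force: [1.9, -0.2, 0.1]
grip_width: 0.0374
gripper_force: 0.0
```

Request:
{"api": "move_arm", "payload": {
  "targets": [
    {"claw":1,"translation":[0,0,0],"roll":0},
    {"claw":1,"translation":[0,0,0],"roll":0},
    {"claw":1,"translation":[0,0,0],"roll":0},
    {"claw":1,"translation":[0,0,0],"roll":0}
  ]
}}

```text
t: 4.8
ee_pos: [0.6569, 0.1141, 0.0252]
eef_rot: [0.716, 0.698, 0.0, 0.0]
wrist_force: [0.6, 0.1, -0.7]
grip_width: 0.0211
gripper_force: 50.0
```

Request:
{"api": "move_arm", "payload": {
  "targets": [
    {"claw":1,"translation":[0,0,-0.03],"roll":0},
    {"claw":1,"translation":[0,0,-0.08],"roll":0},
    {"claw":1,"translation":[0,0,-0.14],"roll":0},
    {"claw":1,"translation":[-0.0146,-0.0534,-0.145],"roll":1.5},
    {"claw":1,"translation":[-0.0293,-0.1068,-0.145],"roll":3},
    {"claw":1,"translation":[-0.044,-0.16,-0.145],"roll":4.5},
    {"claw":1,"translation":[-0.0585,-0.2136,-0.145],"roll":5.8},
    {"claw":1,"translation":[-0.0585,-0.2136,-0.145],"roll":5.8},
    {"claw":1,"translation":[-0.0585,-0.2136,-0.145],"roll":5.8}
  ]
}}

```text
t: 5.92
ee_pos: [0.4421, 0.0612, 0.1705]
eef_rot: [0.751, 0.661, 0.001, 0.0]
wrist_force: [0.2, 0.5, -3.3]
grip_width: 0.0206
gripper_force: 50.0
```

```bash
python3 - <<'E'
from h import *
import cv2
for c in('top','scene'):
    p=optics.snapshot(c)
    b=(200,200,380,330) if c=='top' else (230,120,430,270)
    cv2.imwrite(f'pics/{c}1.png',cv2.resize(p['pixels'][b[1]:b[3],b[0]:b[2]],None,fx=4,fy=4,interpolation=cv2.INTER_CUBIC))
    for n in('squeegee','pull_grip'):
        print(c,n,[(np.round(d['location'],3),round(d['conf'],2)) for d in finder.tip_of(c,n)[:2]])
s=observe();print(s['t'],s['ee_pos'],s['eef_rot'],s['wrist_force'])
E
```

```text
top squeegee []
top pull_grip [(array([ 0.428, -0.068,  0.165]), 0.67), (array([0.542, 0.379, 0.002]), 0.26)]
scene squeegee [(array([0.443, 0.064, 0.161]), 0.84)]
scene pull_grip [(array([ 0.425, -0.065,  0.162]), 0.74)]
6.225 [0.44246342 0.06132608 0.17001912] [ 7.50573175e-01  6.60787321e-01 -1.44005289e-04 -6.87125626e-05] [-0.00778679  0.03743422 -3.13190454]
```

View pics/top1.png

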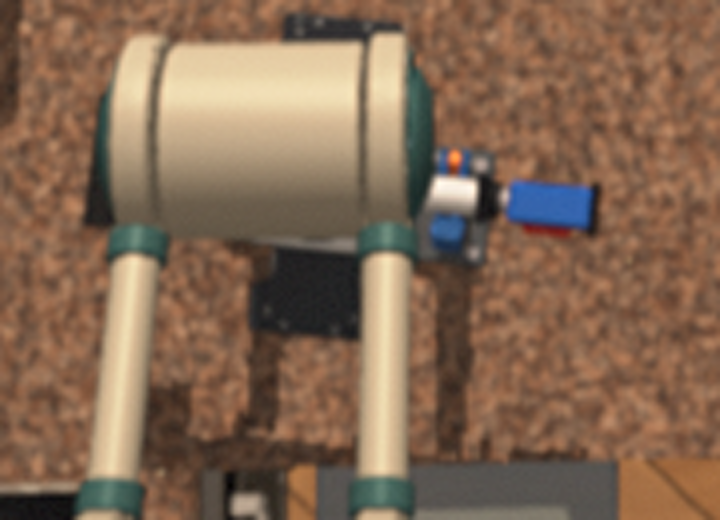

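View pics/scene1.png

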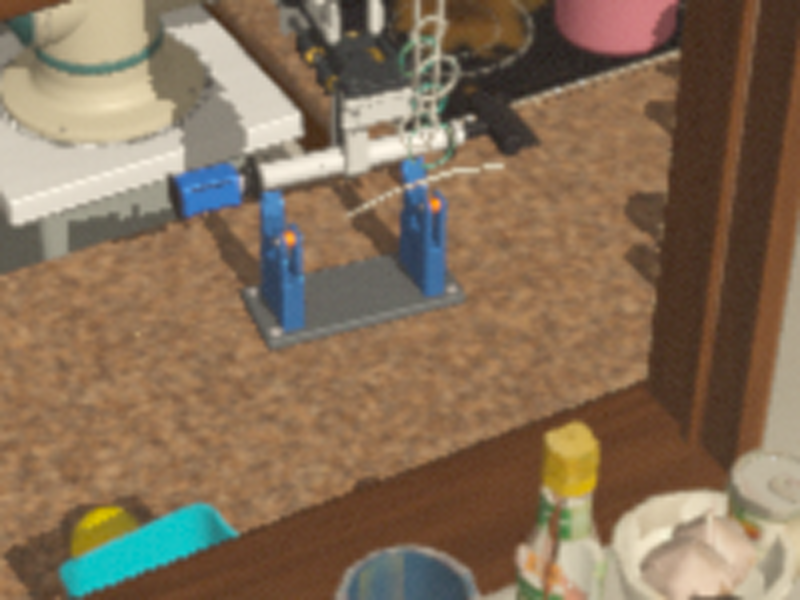

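The grip and the squeegee agree with the expected axis: the tube is level over both forks with its collars outside them. Next I descend in stages.

Request:
{"api": "move_arm", "payload": {
  "newtons": 60,
  "targets": [
    {"claw":1,"translation":[0,0.0005,0.02],"roll":0},
    {"claw":1,"translation":[0,0.0005,0.04],"roll":0},
    {"claw":1,"translation":[0,0.0005,0.05],"roll":0},
    {"claw":1,"translation":[0,0.0005,0.055],"roll":0},
    {"claw":1,"translation":[0,0.0005,0.06],"roll":0},
    {"claw":1,"translation":[0,0.0005,0.06],"roll":0}
  ]
}}

```text
t: 6.98
ee_pos: [0.4416, 0.0614, 0.1111]
eef_rot: [0.751, 0.661, -0.0, -0.001]
wrist_force: [-3.3, 0.4, 4.7]
grip_width: 0.0204
gripper_force: 60.0
```

Request:
{"api": "move_arm", "payload": {
  "targets": [
    {"claw":1,"translation":[0,0,0.007],"roll":0},
    {"claw":1,"translation":[0,0,0.014],"roll":0},
    {"claw":1,"translation":[0,0,0.02],"roll":0},
    {"claw":1,"translation":[0,0,0.024],"roll":0},
    {"claw":1,"translation":[0,0,0.027],"roll":0},
    {"claw":1,"translation":[0,0,0.027],"roll":0}
  ]
}}

```text
t: 7.72
ee_pos: [0.4428, 0.061, 0.0841]
eef_rot: [0.751, 0.661, 0.0, 0.001]
wrist_force: [-2.4, -0.3, 5.2]
grip_width: 0.0206
gripper_force: 60.0
```

Request:
{"api": "move_arm", "payload": {
  "targets": [
    {"claw":1,"translation":[0,0,0.0015],"roll":0},
    {"claw":1,"translation":[0,0,0.003],"roll":0},
    {"claw":1,"translation":[0,0,0.003],"roll":0}
  ]
}}

```text
t: 8.1
ee_pos: [0.4429, 0.061, 0.0838]
eef_rot: [0.751, 0.661, 0.001, 0.001]
wrist_force: [-8.7, 0.5, 28.4]
grip_width: 0.0207
gripper_force: 60.0
```

The tube is bottomed on the slot floor. I'll release, retreat and look.

Request:
{"api": "move_arm", "payload": {
  "targets": [
    {"claw":1,"translation":[0,0,-0.002],"roll":0},
    {"claw":0.2,"translation":[0,0,-0.002],"roll":0},
    {"claw":0.2,"translation":[0,0,-0.002],"roll":0},
    {"claw":0.2,"translation":[0,0,-0.002],"roll":0},
    {"claw":0.2,"translation":[0,0,-0.002],"roll":0},
    {"claw":0.2,"translation":[0,0,-0.002],"roll":0},
    {"claw":0.2,"translation":[0,0,-0.04],"roll":0},
    {"claw":0.2,"translation":[0,0,-0.1],"roll":0},
    {"claw":0.2,"translation":[-0.06,0,-0.1],"roll":0},
    {"claw":0.2,"translation":[-0.12,0,-0.1],"roll":0},
    {"claw":0.2,"translation":[-0.138,0,-0.1],"roll":0},
    {"claw":0.2,"translation":[-0.138,0,-0.1],"roll":0}
  ]
}}

```text
t: 9.6
ee_pos: [0.4245, -0.0767, 0.1802]
eef_rot: [0.752, 0.66, 0.0, 0.0]
wrist_force: [-0.0, 1.3, 0.2]
grip_width: 0.0749
gripper_force: 0.0
```

```bash
python3 - <<'E'
from h import *
import cv2
for c in('top','scene'):
    p=optics.snapshot(c)
    b=(200,200,380,330) if c=='top' else (230,120,430,270)
    cv2.imwrite(f'pics/{c}2.png',cv2.resize(p['pixels'][b[1]:b[3],b[0]:b[2]],None,fx=4,fy=4,interpolation=cv2.INTER_CUBIC))
    for n in('squeegee','pull_grip'):
        print(c,n,[(np.round(d['location'],3),round(d['conf'],2)) for d in finder.tip_of(c,n)[:2]])
s=observe();print(s['t'],s['ee_pos'],s['eef_rot'],s['wrist_force'],s['grip_width'])
E
```

```text
top squeegee [(array([0.438, 0.062, 0.08 ]), 0.6)]
top pull_grip []
scene squeegee [(array([0.44 , 0.062, 0.078]), 0.59)]
scene pull_grip [(array([ 0.425, -0.067,  0.074]), 0.61)]
9.9 [ 0.42471518 -0.07476894  0.18018241] [ 7.50134695e-01  6.61285057e-01  1.81725646e-05 -1.13467268e-04] [ 0.11556219 -0.25742001  0.25236294] 0.07520250206601616
```

View pics/scene2.png

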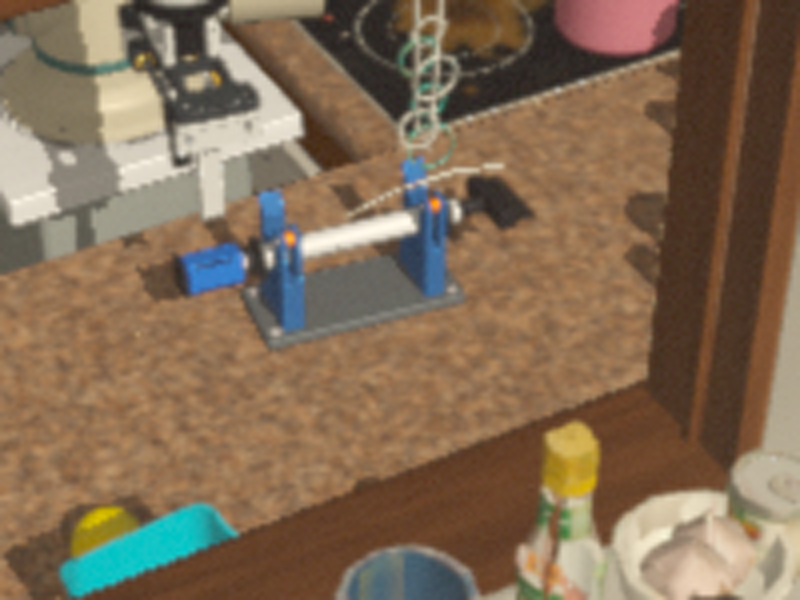

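View pics/top2.png

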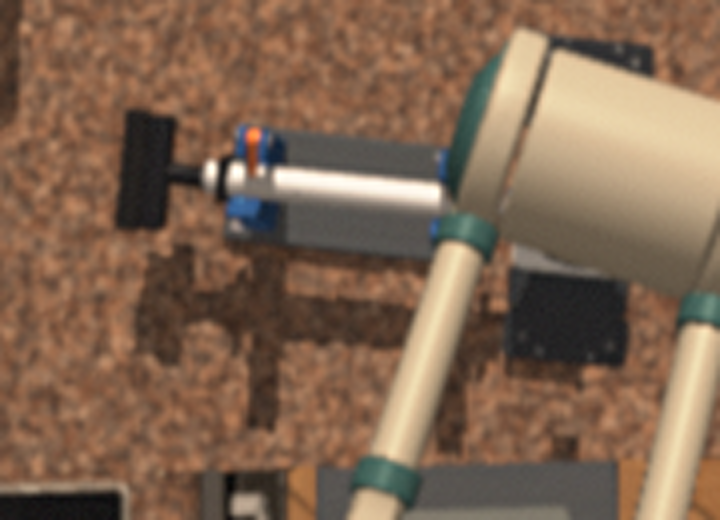

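The tube is level and home: the left jaw lies closed over it at (253, 150), the collars are outside the forks, and the scene view shows both sides low. Next I take the grip.

Request:
{"api": "move_arm", "payload": {
  "newtons": 30,
  "targets": [
    {"claw":0.2,"translation":[0.006,0,0.05],"roll":0},
    {"claw":0.2,"translation":[0.006,0,0.1],"roll":0},
    {"claw":0.2,"translation":[0.006,0,0.105],"roll":0},
    {"claw":0.2,"translation":[0.006,0,0.105],"roll":0},
    {"claw":1,"translation":[0.006,0,0.105],"roll":0},
    {"claw":1,"translation":[0.006,0,0.105],"roll":0},
    {"claw":1,"translation":[0.006,0,0.105],"roll":0},
    {"claw":1,"translation":[0.006,0,0.105],"roll":0},
    {"claw":1,"translation":[0.006,0,0.105],"roll":0},
    {"claw":1,"translation":[0.006,0,0.105],"roll":0},
    {"claw":1,"translation":[0.006,0,0.105],"roll":0}
  ]
}}

```text
t: 11.28
ee_pos: [0.4258, -0.07, 0.0753]
eef_rot: [0.751, 0.661, 0.0, 0.0]
wrist_force: [0.5, -0.4, 1.2]
grip_width: 0.0256
gripper_force: 30.0
```

Request:
{"api": "move_arm", "payload": {
  "targets": [
    {"claw":1,"translation":[-0.01,0,0],"roll":0},
    {"claw":1,"translation":[-0.022,0,0],"roll":0},
    {"claw":1,"translation":[-0.034,0,0],"roll":0},
    {"claw":1,"translation":[-0.046,0,0],"roll":0},
    {"claw":1,"translation":[-0.058,0,0],"roll":0},
    {"claw":1,"translation":[-0.07,0,0],"roll":0},
    {"claw":1,"translation":[-0.08,0,0],"roll":0},
    {"claw":1,"translation":[-0.086,0,0],"roll":0},
    {"claw":1,"translation":[-0.086,0,0],"roll":0}
  ]
}}

```text
t: 12.4
ee_pos: [0.4141, -0.1556, 0.0751]
eef_rot: [0.751, 0.66, 0.0, -0.0]
wrist_force: [0.1, 4.5, 2.1]
grip_width: 0.0262
gripper_force: 30.0
```

Request:
{"api": "move_arm", "payload": {
  "targets": [
    {"claw":1,"translation":[-0.003,0,0],"roll":0},
    {"claw":1,"translation":[-0.006,0,0],"roll":0},
    {"claw":1,"translation":[-0.006,0,0],"roll":0}
  ]
}}

```text
t: 12.78
ee_pos: [0.4134, -0.1609, 0.0751]
eef_rot: [0.751, 0.66, 0.0, -0.0]
wrist_force: [0.9, 4.9, 2.2]
grip_width: 0.0259
gripper_force: 30.0
```

Request:
{"api": "move_arm", "payload": {
  "targets": [
    {"claw":1,"translation":[-0.002,0,0],"roll":0},
    {"claw":1,"translation":[-0.004,0,0],"roll":0},
    {"claw":1,"translation":[-0.004,0,0],"roll":0}
  ]
}}

```text
t: 13.15
ee_pos: [0.4129, -0.1647, 0.0751]
eef_rot: [0.751, 0.66, 0.0, -0.001]
wrist_force: [0.4, 5.3, 1.8]
grip_width: 0.0259
gripper_force: 30.0
```

Request:
{"api": "move_arm", "payload": {
  "targets": [
    {"claw":1,"translation":[-0.002,0,0],"roll":0},
    {"claw":1,"translation":[-0.004,0,0],"roll":0},
    {"claw":1,"translation":[-0.004,0,0],"roll":0}
  ]
}}

```text
t: 13.52
ee_pos: [0.4126, -0.1665, 0.075]
eef_rot: [0.752, 0.66, 0.002, -0.002]
wrist_force: [2.3, 10.5, 4.5]
grip_width: 0.0259
gripper_force: 30.0
```

```bash
python3 - <<'E'
from h import *
import cv2
for c in('top','scene'):
    p=optics.snapshot(c)
    b=(200,200,380,330) if c=='top' else (230,120,430,270)
    cv2.imwrite(f'pics/{c}3.png',cv2.resize(p['pixels'][b[1]:b[3],b[0]:b[2]],None,fx=4,fy=4,interpolation=cv2.INTER_CUBIC))
    for n in('squeegee','pull_grip'):
        print(c,n,[(np.round(d['location'],3),round(d['conf'],2)) for d in finder.tip_of(c,n)[:2]])
s=observe();print(s['t'],s['ee_pos'],s['wrist_force'],s['grip_width'])
E
```

```text
top squeegee [(array([0.437, 0.052, 0.078]), 0.86)]
top pull_grip [(array([ 0.414, -0.163,  0.078]), 0.45)]
scene squeegee [(array([0.441, 0.054, 0.074]), 0.65)]
scene pull_grip [(array([ 0.412, -0.162,  0.075]), 0.79)]
13.825 [ 0.41256462 -0.16651182  0.07503285] [ 3.61288557 11.52357718  2.52371356] 0.025883892458639646
```

View pics/top3.png

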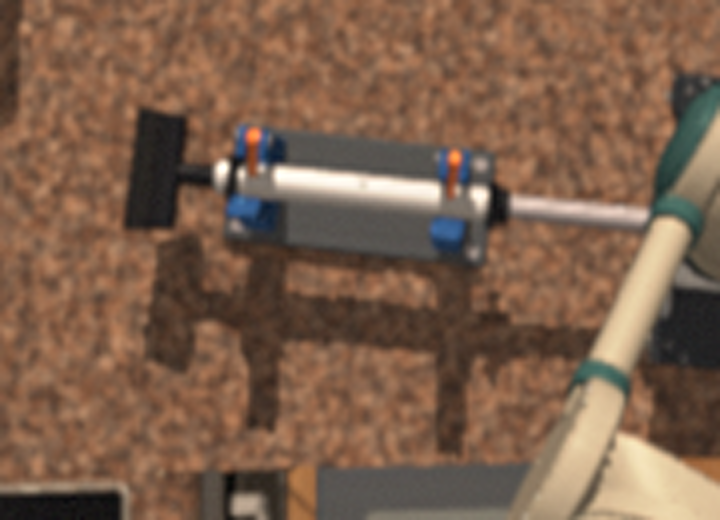

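The tube is still home with both jaws over it, at (253, 150) and (455, 172). It has slid about 8 mm, so the left collar is against its fork. The force has risen above the spring's 6 N to about 11 N, so the handle is at its solid end.

```bash
python3 -c "
from station import hand_in;print(hand_in())"
```

```text
the job is handed in; nothing more can be done
None
```

I handed the job in at about 14 s. The squeegee is home in both forks with both jaws closed over it, and the gripper is still holding the handle at its second stop with the button squeezed in. No verdict came back, so this rests on my own images and force readings.

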